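# Tip the sugar box onto its back and push its lid open

## Task

The aluminium sugar box is standing on its end on the blue mat: push it over so that it comes to lie on its back on the mat, lid on top and still shut. Then push the brass ridge on the lid so that the lid slides at least halfway open, towards the end that was the top when the box stood. Only push, never lift or carry the box, keep it on the mat, and leave the two cups, the samovar and the serving stand alone.

Things in the scene. Friction and masses are not known exactly. Their poses are not given: they have to be found in the camera images.
- box: aluminium sugar box, 60 mm (its x) by 90 (y) by 140 (z), 0.47 kg with lid, give or take a quarter. Starts standing on end, z up. Origin: centre of the end it stands on. The sliding lid is the big face on its -x side, roughly facing the robot; the back is +x. Pushed towards its +x near the top, it tips over its lower +x edge and, past 23 degrees (top moved 55 mm), falls onto its back
- box_mid (a point): centre of the box's 60 x 90 x 140 mm outline: 70 mm above the mat when standing, 30 mm when lying on its back (the box's z axis is then level and its -x side is up, 60 mm above the mat)
- ridge (a point): middle of the outer face of the lid's brass ridge, a bar 50 mm long (along the box's y), 10 mm wide (along z), standing 12 mm proud of the lid; 44 mm from the end the box stands on while shut. With the box on its back the lid's surface is 12 mm below this point, recessed 3 mm between side rails 8 mm wide, 74 mm apart
- lid (a joint): how far the lid has slid open, in m: 0 shut, 0.095 at its end stop; half of the opening is about 0.065. It opens along the box's +z (towards the end that is on top while the box stands), needs about 1 N, does not spring back and stays where it is left
- mat: flat blue mat fixed to the table, 300 mm (x) by 200 mm (y), 3 mm thick; origin at the centre of its underside, on the table top. The box stands near the middle of its -x end and falls towards its +x end
- cup_a: white porcelain cup standing loose beside the mat on its +y side, 76 mm across, 62 mm high, with a handle; origin under its centre
- cup_b: blue porcelain cup of the same size standing loose beside the mat on its -y side; origin under its centre
- samovar: steel samovar with brass fittings, fixed, 0.26 m wide and 0.45 m tall, its tap sticks out 150 mm to -x; far out to the left or right; origin under its centre
- stand: three-tier ceramic serving stand with biscuits, fixed, 0.23 m wide, 0.37 m tall, on the other side from the samovar; origin under its centre
Not all that is in view belongs to the job. Leave any purple look-alike of the cup_a alone.

How it is judged:
By the outcome, as a careful person would: the job done as asked, in the order asked, and still so for the second after the job is handed in, with the robot touching nothing.
It also fails if it takes over 38 s, if anything falls off the work surface, if the arm or the gripper's body presses on something with over 40 N, if the wrist force passes 120 N, or if a joint passes its speed limit or range.

## Robot

A 7-joint arm with a two-finger parallel gripper is mounted at the origin on the work surface. World frame = base frame: x ahead of the robot, y to its left, z up, the work surface at z = 0. Lengths are in m, angles in rad, forces in N, time in s.
With the tool pointing down it reaches from about 0.4 to 0.85 m from the base axis. Payload 10.4 kg.
Tool frame: the origin (TCP) lies between the finger pads; the fingertips stand manip.tip_extent ahead of it and the grasp point (between the pads) lies 6 mm ahead of it (manip.tip_extent is the distance from the TCP to the fingertips, in m); z points along the fingers, y is the line along which they close (so a half turn about z gives the same grasp; the last joint's range is limited). The gripper opens to 85 mm and grips with 20 to 120 N. Pads are 22 mm wide; open, the fingers measure 114 mm over their backs; the gripper's body (76 mm by 85 mm) begins 54 mm behind the grasp point. The pads swing forward as they close: fully open they stand 13 mm farther back than shut.
Start: joints at [-1.138, 0.332, -0.065, 1.46, 0.022, 1.35, -0.088], TCP at [0.275, 0.561, 0.256] pointing down, gripper open.
Joint ranges: [-2.6, 2.6], [-0.5, 2.12], [-1.47, 1.34], [0.16, 2.42], [-1.27, 4.41], [0.06, 2.06], [-2.6, 2.6]. Speed limits (rad/s): [2.22, 2.22, 2.79, 2.79, 3.14, 3.14, 3.14].

## Interface

Orientations are given as a unit quaternion [x, y, z, w].
In Python, from workcell import get_obs, optics, workorder, manip gives the robot as it stands.
- The arm moves only by the tool jog_arm, never from a script. Its argument "increments" is a list of rows, each a list of 7 numbers: the shift along the tool's x, y, z in m, then the turn, a rotation vector about the tool's x, y, z in rad, then the opening, from -1 (shut) to 1 (fully open). A call has 1 to 5 rows; each row is the pose to reach, as a shift and turn from the pose commanded when the call began, along the tool's axes at that moment; what a row does not reach only later rows make up. A row lasts 1/12 s, in which the tool goes at most 41.7 mm and 7.16 degrees, less where a joint would pass 70% of its speed; a pose out of reach is approached as far as the arm can. A call with a gripper value outside its range is refused whole. The fingers move at their own pace and stop on an object; "grip_force" is the grip in N (left out, the last holds). Time passes only in rows, so rows that repeat a pose let the fingers close. It gives the time, the measured TCP pose, the force, the opening and the grip force at its end, in the units of the state.
- get_obs(): the state, without advancing time (a new reading comes with each control period).
- optics.camera(name): name is "scene" or "top" or "wrist"; returns a dict with "color" (480x640x3 uint8, red, green, blue), "depth" (480x640 float32, m along the optical axis (not along the pixel's ray), 0 where there is no reading), "K" (3x3 intrinsics, pixels), "R" (3x3) and "t" (3): a world point X has camera coordinates R X + t. Camera axes: x right, y down, z forward; pixel columns grow to the right and rows downward; lengths in m; the calibration is good to about 2 mm. A picture is of the moment at which its call begins.
- workorder.hand_in(): hands the job in; it is judged then, once.
The state is a dict: "clock": time; "joint_pos": joint angles; "joint_velocities": joint speeds; "tau": joint torques, N m; "position": TCP position; "ee_rot": TCP orientation; "ft_force": force on the tool from outside, world axes, zero at the start; "torque": the same for the moment, N m; "grip_width": opening from 0.0 (shut) to 1.0 (fully open); "grasp_force": force on a finger pad.
Only numpy, scipy, OpenCV 4.12 (cv2) and the standard library are available. Lean on these libraries where they do the work, as an engineer would, in place of code of your own. Each camera call takes 0.05 s, during which the arm holds its last target. There are 200 camera calls.

## Working session

There is one attempt and no reset: what is moved stays moved. The work goes in short steps, Python scripts to look and compute and a tool call to move; the robot and the scene stay as the last step left them, time stands still between calls to the robot, and variables do not carry over. Pictures are saved under pics/ and viewed, at most 10 in all, crops included, and the job is handed in when it is done.

Besides the shell and the picture viewer there is one more tool, called after "Request:" as name(argument=value, ...) on one line, values as JSON. jog_arm: Moves the arm, as the interface text tells. Its arguments: {"type":"object","properties":{"increments":{"type":"array"},"grip_force":{"type":"number"}},"required":["increments"]}

```bash
mkdir -p pics
python3 - <<'E'
from workcell import get_obs, optics, manip
import numpy as np, cv2
np.set_printoptions(precision=4,suppress=True)
print(manip.tip_extent); o=get_obs(); print({k:np.round(o[k],3) for k in o})
a=[]
for n in("scene","top"):
    c=optics.camera(n); np.savez(n+".npz",**c); print(n,c["K"].ravel(),-c["R"].T@c["t"])
    cv2.imwrite(f"pics/{n}0.png",c["color"][:,:,::-1])
E
```

```text
0.025
{'clock': np.float64(0.0), 'joint_pos': array([-1.138,  0.333, -0.065,  1.461,  0.022,  1.35 , -0.088]), 'joint_velocities': array([ 0.001, -0.   , -0.001,  0.002, -0.   , -0.   , -0.001]), 'tau': array([  0.   , -62.543,   0.05 , -39.162,   0.016,   0.01 ,   0.   ]), 'position': array([0.275, 0.561, 0.255]), 'ee_rot': array([ 0.226,  0.974, -0.001, -0.   ]), 'ft_force': array([-0.209, -0.726, -0.113]), 'torque': array([ 0.036,  0.031, -0.008]), 'grasp_force': np.float64(0.0), 'grip_width': np.float64(1.0)}
scene [496.822    0.     320.8351   0.     496.822  245.7329   0.       0.
   1.    ] [1.5889 0.1374 1.0596]
top [551.0602   0.     324.3794   0.     551.0602 242.0804   0.       0.
   1.    ] [ 0.5402 -0.0137  1.7033]
```

View pics/top0.png

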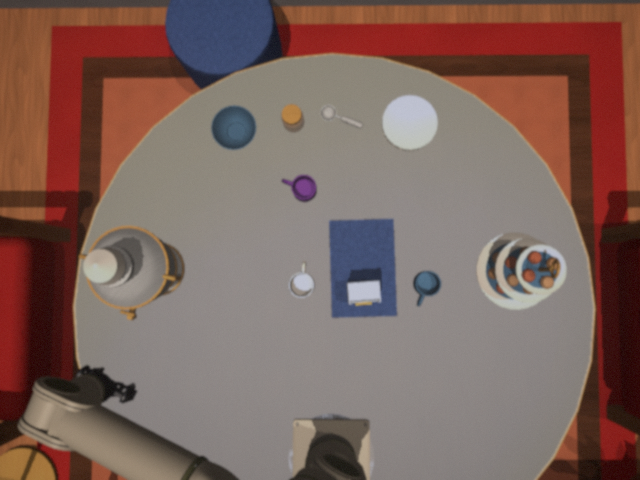

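View pics/scene0.png

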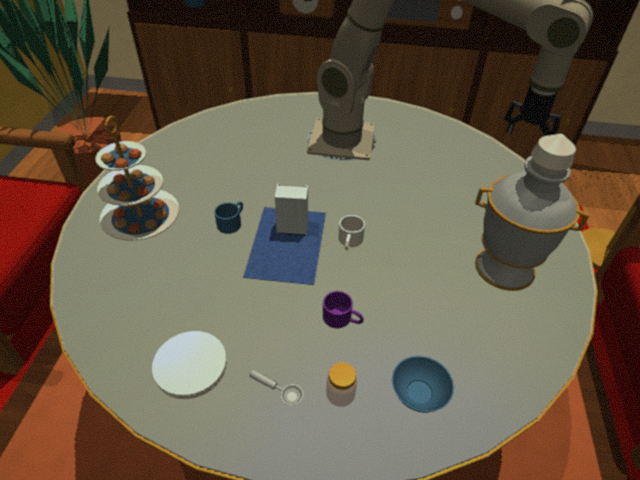

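The top view shows the mat with corners (330,220), (394,220), (397,316) and (332,317). The box top is at about (364,293), with the brass ridge at (365,303) on the robot side. cup_a is the white cup at (302,285) and cup_b the blue one at (427,283). The purple cup at (304,188) is the look-alike. The samovar is at (130,270), just ahead of the gripper.

```bash
cat > h.py <<'E'
import numpy as np, cv2
from workcell import get_obs, optics
np.set_printoptions(precision=4,suppress=True)
def cloud(c):
    v,u=np.mgrid[:480,:640]; d=c["depth"]; K=c["K"]
    P=np.stack([(u-K[0,2])/K[0,0]*d,(v-K[1,2])/K[1,1]*d,d],-1)
    return (P-c["t"])@c["R"]
def ray(c,uv,z):
    uv=np.atleast_2d(np.float64(uv)); K=c["K"]; C=-c["R"].T@c["t"]
    d=np.c_[(uv-K[[0,1],[2,2]])/K[0,0],np.ones(len(uv))]@c["R"]
    return C+d*((z-C[2])/d[:,2])[:,None]
def blob(m,roi):
    k=np.zeros(m.shape,np.uint8); a,b,c,d=roi; k[b:d,a:c]=m[b:d,a:c]
    cs=cv2.findContours(k,cv2.RETR_EXTERNAL,cv2.CHAIN_APPROX_NONE)[0]
    return max(cs,key=cv2.contourArea)
E
python3 - <<'E'
from h import *
c=dict(np.load("top.npz")); P=cloud(c); hsv=cv2.cvtColor(c["color"],cv2.COLOR_RGB2HSV)
z=P[...,2]
m=(z>.12)&(z<.17)
q=blob(m.astype(np.uint8),(335,265,395,315))
for name,mm,roi,h in (("boxtop",m,(335,265,395,315),.143),("mat",(hsv[...,0]>100)&(hsv[...,0]<130)&(hsv[...,1]>90),(322,210,405,325),.003),
  ("cupa",(z>.02)&(z<.1),(280,255,322,305),.05),("cupb",(z>.02)&(z<.1),(405,260,450,310),.05)):
    q=blob(mm.astype(np.uint8),roi); W=ray(c,q[:,0],h)[:,:2]; r=cv2.minAreaRect(W.astype(np.float32))
    print(name,len(q),r,W.min(0),W.max(0))
b=(hsv[...,0]>12)&(hsv[...,0]<32)&(hsv[...,1]>90); 
q=blob(b.astype(np.uint8),(335,280,395,315)); W=ray(c,q[:,0],.047);print("ridge",cv2.minAreaRect(W[:,:2].astype(np.float32)), cv2.boundingRect(q))
print("top z",np.median(z[m&(np.indices(z.shape)[0]>275)&(np.indices(z.shape)[0]<310)&(np.indices(z.shape)[1]>345)&(np.indices(z.shape)[1]<385)]))
s=(z>.03)&(np.indices(z.shape)[1]<200)&(np.indices(z.shape)[0]<340)&(np.indices(z.shape)[0]>200)
print("samovar lowest x,y",P[s][:,:2].min(0),P[s][:,:2].max(0), P[s][np.argmin(P[s][:,0])])
s=dict(np.load("scene.npz"));PS=cloud(s);zs=PS[...,2]
k=(zs>.138)&(zs<.15)&(abs(PS[...,1]+.1)<.12)&(abs(PS[...,0]-.4)<.15)
print("scene boxtop",k.sum(),cv2.minAreaRect(PS[k][:,:2].astype(np.float32)))
img=cv2.resize(c["color"][210:325,270:450],None,fx=4.4,fy=4.4,interpolation=cv2.INTER_CUBIC); cv2.imwrite("pics/crop.png",img[:,:,::-1])
E
```

```text
boxtop 104 ((0.5008989572525024, -0.09105457365512848), (0.05971335619688034, 0.090200275182724), 4.092119216918945) [ 0.4684 -0.1366] [ 0.5331 -0.0466]
mat 307 ((0.5739498734474182, -0.09350301325321198), (0.28985464572906494, 0.19145750999450684), 1.7953038215637207) [ 0.4282 -0.1932] [0.7208 0.006 ]
cupa 93 ((0.5325832962989807, 0.09671925008296967), (0.10155313462018967, 0.07668543606996536), 23.070653915405273) [0.4845 0.0531] [0.5922 0.1282]
cupb 97 ((0.5133745670318604, -0.2864464223384857), (0.10006127506494522, 0.08118154108524323), 8.483781814575195) [ 0.4588 -0.3254] [ 0.5628 -0.2452]
ridge ((0.4660439193248749, -0.09328469634056091), (0.0049325949512422085, 0.04187688231468201), 4.905675411224365) (356, 302, 15, 3)
top z 0.14358533740651486
samovar lowest x,y [ 0.4202 -0.0137] [0.6787 0.6704] [0.4202 0.5684 0.1263]
scene boxtop 415 ((0.5036633014678955, -0.09498241543769836), (0.06473162770271301, 0.09054063260555267), 4.372494697570801)
```

View pics/crop.png

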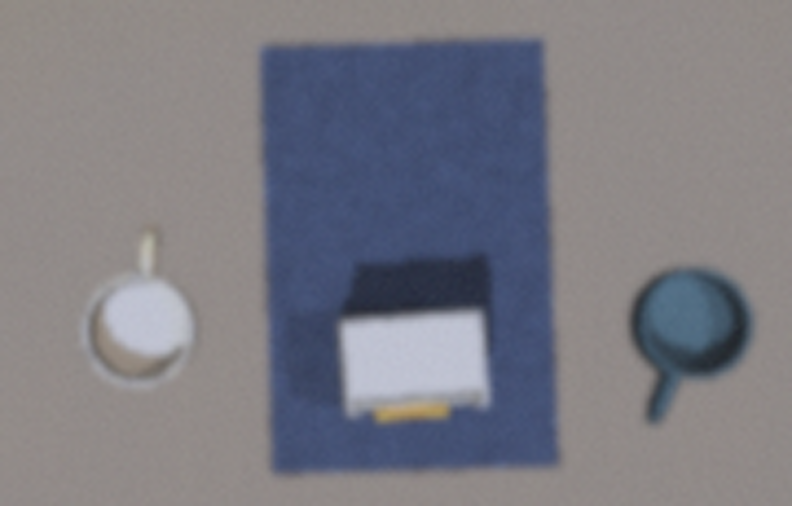

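Request:
jog_arm(increments=[[-0.025,-0.03,0,0,0,-0.105,-1],[-0.051,-0.059,0,0,0,-0.21,-1],[-0.077,-0.089,0,0,0,-0.316,-1],[-0.103,-0.118,0,0,0,-0.42,-1],[-0.128,-0.148,0,0,0,-0.527,-1]])

```text
clock: 0.52
position: [0.3251, 0.3699, 0.2559]
ee_rot: [-0.038, 0.999, -0.0, -0.0]
ft_force: [0.6, 0.5, 0.1]
grip_width: 0.3
grasp_force: 0.0
```

Request:
jog_arm(increments=[[-0.006,-0.04,0,0,0,0,-1],[-0.012,-0.08,0,0,0,0,-1],[-0.018,-0.12,0,0,0,0,-1],[-0.024,-0.16,0,0,0,0,-1],[-0.03,-0.2,0,0,0,0,-1]])

```text
clock: 0.93
position: [0.3688, 0.1725, 0.2561]
ee_rot: [-0.036, 0.999, 0.0, -0.0]
ft_force: [1.3, 0.1, -0.4]
grip_width: 0.0
grasp_force: 0.0
```

Request:
jog_arm(increments=[[-0.006,-0.04,0,0,0,0,-1],[-0.012,-0.08,0,0,0,0,-1],[-0.018,-0.12,0,0,0,0,-1],[-0.024,-0.16,0,0,0,0,-1],[-0.03,-0.2,0,0,0,0,-1]])

```text
clock: 1.35
position: [0.4129, -0.0248, 0.2563]
ee_rot: [-0.036, 0.999, 0.0, 0.0]
ft_force: [1.8, 1.0, 0.1]
grip_width: 0.001
grasp_force: 0.0
```

Request:
jog_arm(increments=[[0,-0.035,0,0,0,0,-1],[0,-0.069,0.02,0,0,0,-1],[0,-0.069,0.05,0,0,0,-1],[0,-0.069,0.05,0,0,0,-1]])

```text
clock: 1.68
position: [0.4155, -0.093, 0.2023]
ee_rot: [-0.034, 0.999, -0.0, -0.003]
ft_force: [-1.8, 1.0, -1.3]
grip_width: -0.001
grasp_force: 0.0
```

Request:
jog_arm(increments=[[0,0,0.025,0,0,0,-1],[0,0,0.054,0,0,0,-1],[-0.01,0,0.054,0,0,0,-1],[-0.025,0,0.054,0,0,0,-1],[-0.03,0,0.054,0,0,0,-1]])

```text
clock: 2.1
position: [0.4495, -0.0879, 0.1529]
ee_rot: [-0.037, 0.999, 0.0, 0.0]
ft_force: [0.1, 0.3, 0.0]
grip_width: -0.002
grasp_force: 0.0
```

Run:
```python
from h import *
print(get_obs()["position"],get_obs()["ft_force"])
a=optics.camera("top")["color"][225:345,270:450]; b=optics.camera("scene")["color"][130:310,200:400]
i=np.hstack([cv2.resize(a,(450,300)),cv2.resize(b,(333,300))]); cv2.imwrite("pics/pre.png",i[:,:,::-1])
```

```text
[ 0.4495 -0.0879  0.1529] [0.1255 0.2766 0.0103]
```

View pics/pre.png

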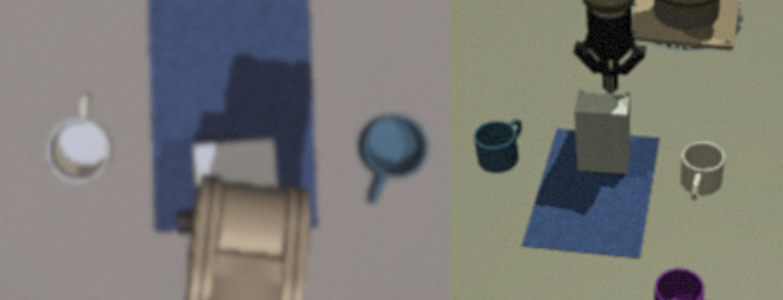

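The closed fingers are behind the box (about (250,175) in the left crop). They are slightly to the left, so I shift 6 mm and start pushing.

Request:
jog_arm(increments=[[0,-0.006,0,0,0,0,-1],[-0.005,-0.006,0,0,0,0,-1],[-0.01,-0.006,0,0,0,0,-1],[-0.015,-0.006,0,0,0,0,-1],[-0.02,-0.006,0,0,0,0,-1]])

```text
clock: 2.62
position: [0.4687, -0.0939, 0.1524]
ee_rot: [-0.036, 0.999, 0.0, -0.0]
ft_force: [-0.5, -1.2, -0.3]
grip_width: 0.001
grasp_force: 0.7
```

Request:
jog_arm(increments=[[-0.005,0,0,0,0,0,-1],[-0.01,0,0,0,0,0,-1],[-0.015,0,0,0,0,0,-1],[-0.015,0,0,0,0,0,-1]])

```text
clock: 2.95
position: [0.4844, -0.0927, 0.1523]
ee_rot: [-0.036, 0.999, -0.0, 0.0]
ft_force: [-2.0, -0.2, -0.6]
grip_width: 0.002
grasp_force: 0.6
```

Run:
```python
from h import *
print(get_obs()["position"],get_obs()["ft_force"])
a=optics.camera("top")["color"][225:345,270:450]; b=optics.camera("scene")["color"][130:310,200:400]
i=np.hstack([cv2.resize(a,(450,300)),cv2.resize(b,(333,300))]); cv2.imwrite("pics/tip.png",i[:,:,::-1])
```

```text
[ 0.4844 -0.0927  0.1523] [-2.0444 -0.2001 -0.5888]
```

View pics/tip.png

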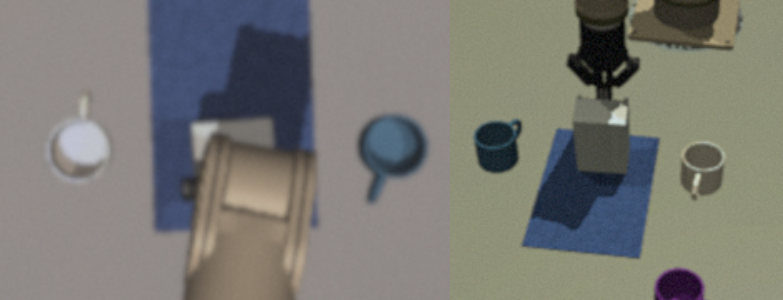

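The box is tipping about its front lower edge (right crop: the edge is still at (603,172) and the top has come forward). I'll carry on.

Request:
jog_arm(increments=[[-0.005,0,0,0,0,0,-1],[-0.01,0,0,0,0,0,-1],[-0.015,0,0,0,0,0,-1],[-0.02,0,0,0,0,0,-1],[-0.024,0,0,0,0,0,-1]])

```text
clock: 3.47
position: [0.5081, -0.0911, 0.1523]
ee_rot: [-0.036, 0.999, -0.0, 0.0]
ft_force: [-0.1, 0.0, 0.8]
grip_width: 0.002
grasp_force: 0.0
```

Request:
jog_arm(increments=[[-0.005,0,0,0,0,0,-1],[-0.01,0,0,0,0,0,-1],[-0.015,0,0,0,0,0,-1],[-0.02,0,0,0,0,0,-1],[-0.02,0,0,0,0,0,-1]])

```text
clock: 3.88
position: [0.5282, -0.0896, 0.1523]
ee_rot: [-0.036, 0.999, -0.0, 0.0]
ft_force: [-0.5, 0.2, -1.0]
grip_width: 0.001
grasp_force: 0.0
```

Request:
jog_arm(increments=[[0,0,0,0,0,0,-1],[0,0,0,0,0,0,-1],[0.03,0,0,0,0,0,-1],[0.07,0,-0.02,0,0,0,-1],[0.09,0,-0.05,0,0,0,-1]])

```text
clock: 4.3
position: [0.433, -0.0967, 0.1995]
ee_rot: [-0.035, 0.999, -0.0, -0.004]
ft_force: [0.4, 0.7, 0.9]
grip_width: -0.006
grasp_force: 0.0
```

Run:
```python
from h import *
print(get_obs()["position"],get_obs()["ft_force"])
c=optics.camera("top"); s=optics.camera("scene"); np.savez("top1.npz",**c); np.savez("scene1.npz",**s)
a=c["color"][225:345,270:450]; b=s["color"][130:310,200:400]
i=np.hstack([cv2.resize(a,(450,300)),cv2.resize(b,(333,300))]); cv2.imwrite("pics/fall.png",i[:,:,::-1])
```

```text
[ 0.433  -0.0967  0.1995] [0.4421 0.7008 0.9175]
```

View pics/fall.png

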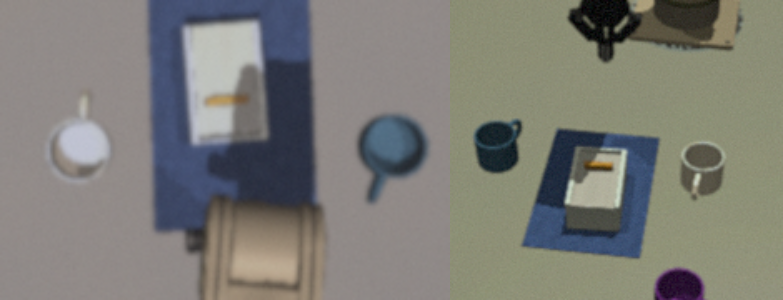

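The box lies on its back with the lid up and looks shut; the ridge is at about (227,100) in the left crop. Next I measure the box and ridge.

```bash
cat > m.py <<'E'
from h import *
def meas(c):
    P=cloud(c);z=P[...,2];hsv=cv2.cvtColor(c["color"],cv2.COLOR_RGB2HSV)
    v,u=np.indices(z.shape)
    q=blob(((z>.045)&(z<.09)).astype(np.uint8),(338,215,385,295))
    W=ray(c,q[:,0],.063)[:,:2]; print("box",cv2.minAreaRect(W.astype(np.float32)))
    b=(hsv[...,0]>10)&(hsv[...,0]<32)&(hsv[...,1]>90)
    q=blob(b.astype(np.uint8),(338,215,385,295)); W=ray(c,q[:,0],.072)[:,:2]; print("ridge",cv2.minAreaRect(W.astype(np.float32)),W.min(0),W.max(0))
E
python3 - <<'E'
from m import *
meas(dict(np.load("top1.npz")))
s=dict(np.load("scene1.npz"));P=cloud(s);z=P[...,2]
h=cv2.cvtColor(s["color"],cv2.COLOR_RGB2HSV);k=np.zeros(z.shape,bool);k[210:290,260:350]=1
b=k&(h[...,0]>8)&(h[...,0]<30)&(h[...,1]>110); v,u=np.nonzero(b);print("scene ridge",b.sum(),np.median(P[b],0))
W=ray(s,np.c_[u,v],.072)[:,:2];print(W.mean(0),W.min(0),W.max(0))
k&=(z>.055)&(z<.068); print("scene top",cv2.minAreaRect(P[k][:,:2].astype(np.float32)))
E
```

```text
box ((0.601232647895813, -0.08334854245185852), (0.14012980461120605, 0.09037795662879944), 4.366052627563477)
ridge ((0.5798497796058655, -0.08505821973085403), (0.005908530671149492, 0.04428906366229057), 0.07586611807346344) [ 0.5769 -0.1072] [ 0.5828 -0.0629]
scene ridge 71 [ 0.5839 -0.0889  0.0696]
[ 0.587  -0.0877] [ 0.5777 -0.1119] [ 0.5977 -0.0645]
scene top ((0.5879148244857788, -0.022571727633476257), (0.15553498268127441, 0.24028918147087097), 13.561836242675781)
```

Request:
jog_arm(increments=[[0,0,-0.03,0,0,0,-1],[-0.02,0,-0.06,0,0,0,-1],[-0.05,0,-0.08,0,0,0,-1],[-0.08,0,-0.08,0,0,0,-1],[-0.08,0,-0.08,0,0,0,-1]])

```text
clock: 4.82
position: [0.5215, -0.0886, 0.282]
ee_rot: [-0.037, 0.999, -0.001, 0.001]
ft_force: [-0.6, 0.4, -0.1]
grip_width: -0.001
grasp_force: 0.0
```

Run:
```python
from h import *
print(get_obs()["position"],get_obs()["ft_force"])
c=optics.camera("wrist"); np.savez("w1.npz",**c); print(-c["R"].T@c["t"],c["K"][0])
cv2.imwrite("pics/w1.png",c["color"][:,:,::-1])
```

```text
[ 0.5215 -0.0886  0.282 ] [-0.6439  0.3712 -0.0535]
[ 0.4523 -0.0936  0.4001] [352.6962   0.     321.6661]
```

View pics/w1.png

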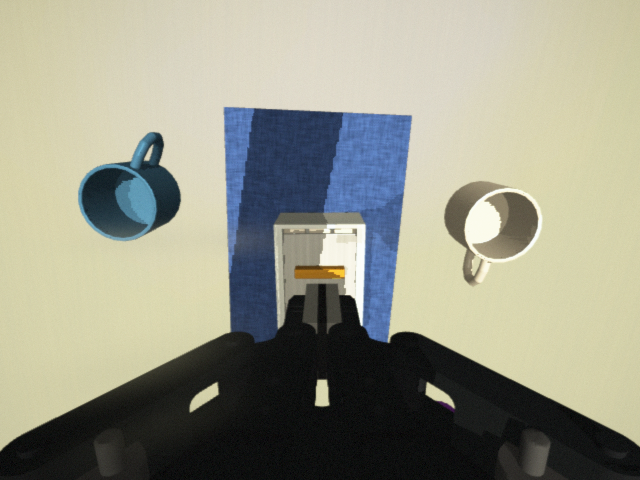

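In the wrist view, image up is towards the robot. The box's base end edge is at row 228 or so and the ridge is at about (320,272). I measure the lid opening from these.

Run:
```python
from h import *
c=dict(np.load("w1.npz"));P=cloud(c)
for v in list(range(208,238))+list(range(262,284)):
    print(v,c["color"][v,312],c["color"][v,278],P[v,312],"rim",ray(c,[312,v],.063)[0,0].round(4),"ridge",ray(c,[312,v],.072)[0,0].round(4))
```

```text
208 [44 63 95] [48 60 92] [ 0.5272 -0.0999  0.0032] rim 0.5159 ridge 0.5142
209 [43 59 89] [44 58 88] [ 0.5281 -0.0998  0.004 ] rim 0.5169 ridge 0.5151
210 [43 58 88] [39 56 85] [ 0.5293 -0.0997  0.0041] rim 0.5178 ridge 0.5161
211 [39 57 78] [40 56 82] [ 0.5304 -0.0996  0.0045] rim 0.5188 ridge 0.517
212 [50 59 68] [41 54 84] [ 0.5319 -0.0996  0.0026] rim 0.5198 ridge 0.518
213 [87 88 78] [37 54 81] [ 0.5317 -0.0994  0.0094] rim 0.5208 ridge 0.519
214 [94 92 81] [47 62 86] [ 0.5319 -0.0992  0.014 ] rim 0.5218 ridge 0.5199
215 [92 94 82] [62 69 86] [ 0.5318 -0.0991  0.02  ] rim 0.5228 ridge 0.5209
216 [92 93 81] [72 77 85] [ 0.5322 -0.099   0.0232] rim 0.5238 ridge 0.5218
217 [95 96 85] [84 87 81] [ 0.5319 -0.0988  0.0297] rim 0.5247 ridge 0.5228
218 [93 92 80] [90 91 81] [ 0.5316 -0.0986  0.036 ] rim 0.5257 ridge 0.5238
219 [88 91 78] [92 95 83] [ 0.532  -0.0985  0.0392] rim 0.5267 ridge 0.5247
220 [94 92 80] [92 93 80] [ 0.5318 -0.0984  0.0447] rim 0.5277 ridge 0.5257
221 [93 94 80] [101  98  87] [ 0.532  -0.0982  0.0486] rim 0.5287 ridge 0.5267
222 [95 96 82] [93 90 81] [ 0.5319 -
[... 2359 characters left out ...]
5813 -0.0942  0.0727] rim 0.5851 ridge 0.5815
276 [154 106  29] [205 203 180] [ 0.5822 -0.0942  0.0729] rim 0.5862 ridge 0.5826
277 [152 103  38] [201 201 176] [ 0.583  -0.0941  0.0737] rim 0.5873 ridge 0.5837
278 [136 105  63] [200 199 177] [ 0.5843 -0.094   0.0729] rim 0.5884 ridge 0.5847
279 [146 139 120] [191 190 168] [ 0.5899 -0.0939  0.0619] rim 0.5895 ridge 0.5858
280 [143 138 120] [205 202 178] [ 0.5919 -0.0939  0.0598] rim 0.5905 ridge 0.5869
281 [144 140 123] [207 206 184] [ 0.5923 -0.0938  0.0615] rim 0.5916 ridge 0.5879
282 [144 140 121] [202 197 178] [ 0.5933 -0.0937  0.0617] rim 0.5928 ridge 0.589
283 [120 118 102] [212 208 188] [ 0.5951 -0.0937  0.0601] rim 0.5939 ridge 0.5901
```

The ridge centre is 48 mm from the base end face, and shut it would be 44. So the lid jarred open about 4–5 mm in the fall. I'll push it shut first, from the ridge's far side.

Request:
jog_arm(increments=[[-0.035,0,0,0,0,0,-1],[-0.07,0,0.02,0,0,0,-1],[-0.096,0,0.05,0,0,0,-1],[-0.096,0,0.09,0,0,0,-1],[-0.096,0,0.13,0,0,0,-1]])

```text
clock: 5.28
position: [0.6134, -0.0839, 0.1504]
ee_rot: [-0.036, 0.999, -0.0, 0.0]
ft_force: [-0.0, -0.1, -1.4]
grip_width: -0.002
grasp_force: 0.0
```

Request:
jog_arm(increments=[[0,0,0,0,0,0,-1],[0,0,0.02,0,0,0,-1],[0,0,0.04,0,0,0,-1],[0,0,0.05,0,0,0,-1],[0,0,0.05,0,0,0,-1]])

```text
clock: 5.7
position: [0.612, -0.0836, 0.1019]
ee_rot: [-0.035, 0.999, 0.0, -0.001]
ft_force: [-0.9, 0.5, 0.0]
grip_width: -0.001
grasp_force: 0.0
```

Request:
jog_arm(increments=[[0,0,0.006,0,0,0,-1],[0,0,0.012,0,0,0,-1],[0.004,0,0.012,0,0,0,-1],[0.008,0,0.012,0,0,0,-1],[0.011,0,0.012,0,0,0,-1]])

```text
clock: 6.12
position: [0.6017, -0.0847, 0.0908]
ee_rot: [-0.035, 0.999, 0.0, 0.0]
ft_force: [-0.3, 0.6, -0.5]
grip_width: 0.004
grasp_force: 0.0
```

Request:
jog_arm(increments=[[0.002,0,0,0,0,0,-1],[0.004,0,0,0,0,0,-1],[0.006,0,0,0,0,0,-1],[0.007,0,0,0,0,0,-1],[0.007,0,0,0,0,0,-1]])

```text
clock: 6.53
position: [0.5951, -0.0849, 0.0905]
ee_rot: [-0.036, 0.999, 0.0, 0.0]
ft_force: [0.4, -0.2, 0.6]
grip_width: -0.001
grasp_force: 0.0
```

Request:
jog_arm(increments=[[0.001,0,0,0,0,0,-1],[0.002,0,0,0,0,0,-1],[0.003,0,0,0,0,0,-1],[0.003,0,0,0,0,0,-1],[0.003,0,0,0,0,0,-1]])

```text
clock: 6.95
position: [0.592, -0.0852, 0.0903]
ee_rot: [-0.036, 0.999, 0.0, -0.0]
ft_force: [0.7, 1.0, 0.7]
grip_width: 0.004
grasp_force: 0.3
```

```bash
cat > w.py <<'E'
from h import *
import sys
f=[get_obs()["ft_force"]]
c=optics.camera("wrist");P=cloud(c);np.savez("w2.npz",**c)
h=cv2.cvtColor(c["color"],cv2.COLOR_RGB2HSV);z=P[...,2]
print(get_obs()["position"],f)
b=(h[...,0]>8)&(h[...,0]<28)&(h[...,1]>150)&(z>.062)&(z<.078)&(abs(P[...,0]-.6)<.1)&(abs(P[...,1]+.085)<.045)
q=P[b]; print("ridge",b.sum(),np.percentile(q[:,0],[1,50,99]),np.percentile(q[:,1],[1,50,99]) )
e=(z>.01)&(z<.05)&(abs(P[...,0]-.53)<.03)&(abs(P[...,1]+.09)<.03)
n=P[e]; n=n[n[:,0]<np.percentile(n[:,0],30)]; print("base face x",e.sum(),np.median(P[e&(z<.04)][:,0]),np.median(n[:,0]))
t=(z>.0605)&(z<.067)&(abs(P[...,0]-.6)<.1)&(abs(P[...,1]+.085)<.06); print("box y",np.percentile(P[t][:,1],[1,99]))
E
python3 w.py
```

```text
[ 0.592  -0.0852  0.0902] [array([0.6804, 1.0448, 0.7414])]
ridge 3463 [0.569  0.5738 0.5812] [-0.1114 -0.0874 -0.0635]
base face x 752 0.5330939614031138 0.5300138760893295
box y [-0.1336 -0.0427]
```

The lid is shut again (ridge centre 44.5 mm from the base end). Next I go over the ridge and open the lid.

Request:
jog_arm(increments=[[-0.004,0,0,0,0,0,-1],[-0.004,0,-0.02,0,0,0,-1],[-0.004,0,-0.04,0,0,0,-1],[0.02,0,-0.04,0,0,0,-1],[0.046,0,-0.04,0,0,0,-1]])

```text
clock: 7.42
position: [0.5472, -0.0885, 0.1312]
ee_rot: [-0.036, 0.999, -0.0, 0.001]
ft_force: [-0.6, -0.9, -0.2]
grip_width: 0.004
grasp_force: 0.0
```

Request:
jog_arm(increments=[[0,0,0,0,0,0,-1],[0,0,0.02,0,0,0,-1],[0,0,0.035,0,0,0,-1],[0,0,0.04,0,0,0,-1],[0,0,0.04,0,0,0,-1]])

```text
clock: 7.83
position: [0.5455, -0.0883, 0.0891]
ee_rot: [-0.036, 0.999, -0.0, -0.001]
ft_force: [-0.2, -0.5, -0.3]
grip_width: -0.004
grasp_force: 0.0
```

Request:
jog_arm(increments=[[-0.005,0,0,0,0,0,-1],[-0.01,0,0,0,0,0,-1],[-0.016,0,0,0,0,0,-1],[-0.022,0,0,0,0,0,-1],[-0.028,0,0,0,0,0,-1]])

```text
clock: 8.25
position: [0.5751, -0.0864, 0.0907]
ee_rot: [-0.036, 0.999, 0.0, 0.0]
ft_force: [-1.2, 0.1, 0.9]
grip_width: -0.002
grasp_force: 0.6
```

Request:
jog_arm(increments=[[-0.006,0,0,0,0,0,-1],[-0.012,0,0,0,0,0,-1],[-0.018,0,0,0,0,0,-1],[-0.024,0,0,0,0,0,-1],[-0.03,0,0,0,0,0,-1]])

```text
clock: 8.67
position: [0.6047, -0.0841, 0.0902]
ee_rot: [-0.036, 0.999, 0.0, -0.0]
ft_force: [-1.1, 1.1, 1.7]
grip_width: -0.001
grasp_force: 0.6
```

```bash
python3 w.py
```

```text
[ 0.6056 -0.0839  0.0903] [array([-1.0581,  1.0554,  1.6675])]
ridge 424 [0.6131 0.6166 0.6202] [-0.1085 -0.1031 -0.06  ]
base face x 5369 0.5444645729877612 0.5422643740259306
box y [-0.1338 -0.0415]
```

Request:
jog_arm(increments=[[-0.006,0,0,0,0,0,-1],[-0.012,0,0,0,0,0,-1],[-0.018,0,0,0,0,0,-1],[-0.024,0,0,0,0,0,-1],[-0.03,0,0,0,0,0,-1]])

```text
clock: 9.13
position: [0.6345, -0.082, 0.0902]
ee_rot: [-0.036, 0.999, 0.0, -0.0]
ft_force: [-1.2, 0.2, -1.2]
grip_width: -0.003
grasp_force: 0.6
```

Request:
jog_arm(increments=[[-0.003,0,0,0,0,0,-1],[-0.006,0,0,0,0,0,-1],[-0.009,0,0,0,0,0,-1],[-0.009,0,0,0,0,0,-1]])

```text
clock: 9.47
position: [0.6435, -0.0814, 0.0903]
ee_rot: [-0.036, 0.999, -0.0, 0.0]
ft_force: [0.4, 0.5, 0.6]
grip_width: -0.002
grasp_force: 0.0
```

Request:
jog_arm(increments=[[0.005,0,0,0,0,0,-1],[0.01,0,-0.03,0,0,0,-1],[0.03,0,-0.06,0,0,0,-1],[0.07,0,-0.09,0,0,0,-1],[0.11,0,-0.12,0,0,0,-1]])

```text
clock: 9.88
position: [0.5454, -0.0888, 0.2011]
ee_rot: [-0.036, 0.999, -0.0, 0.0]
ft_force: [0.1, 0.2, 1.9]
grip_width: -0.003
grasp_force: 0.0
```

Request:
jog_arm(increments=[[0.04,0,-0.03,0,0,0,-1],[0.08,0,-0.06,0,0,0,-1],[0.11,0,-0.07,0,0,0,-1],[0.11,0,-0.07,0,0,0,-1]])

```text
clock: 10.22
position: [0.4336, -0.0982, 0.274]
ee_rot: [-0.034, 0.999, 0.002, 0.003]
ft_force: [2.1, -0.8, -1.3]
grip_width: -0.0
grasp_force: 0.0
```

Run:
```python
from m import *
print(get_obs()["position"],get_obs()["ft_force"])
c=optics.camera("top"); s=optics.camera("scene"); meas(c)
a=c["color"][210:330,270:450]; b=s["color"][130:310,200:400]
i=np.hstack([cv2.resize(a,(450,300)),cv2.resize(b,(333,300))]); cv2.imwrite("pics/end.png",i[:,:,::-1])
```

```text
[ 0.4336 -0.0982  0.274 ] [ 2.1134 -0.81   -1.321 ]
box ((0.6319532990455627, -0.08111752569675446), (0.20173275470733643, 0.09014952182769775), 4.365512847900391)
ridge ((0.6598513126373291, -0.07932445406913757), (0.005946950986981392, 0.04443997144699097), 0.019405946135520935) [ 0.6569 -0.1015] [ 0.6628 -0.0571]
```

View pics/end.png

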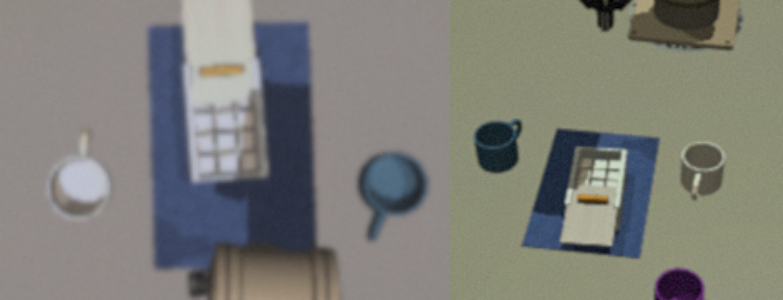

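The lid is open about 80 mm, the box lies flat on the mat with its base end where it was, and both cups have not moved. The arm is clear, so I hand in.

```bash
python3 -c "
from workcell import workorder
print(workorder.hand_in())"
```

```text
the job is handed in; nothing more can be done
None
```

The job is handed in at about 10 s: the box lies on its back on the mat with its lid about 80 mm open; the fall had jarred the lid open 4–5 mm, so I pushed it shut before opening it, and the cups, samovar and stand were not touched.

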